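# Start a large cup on the capsule coffee machine

### The arm

A 6-joint arm with a two-finger parallel gripper is mounted at the origin on a cart in front of the work surface, level with it; the furniture and walls round the work are solid. World frame = base frame: x ahead of the robot, y to its left, z up, the work surface at z = 0. Lengths are in mm, angles in rad, forces in N, time in s.
With the tool pointing down it reaches from about 300 to 825 mm from the base axis. Payload 5.4 kg.
Tool frame: the origin (TCP) lies at the very end of the fingers, on their centre line; the grasp point (between the pads) lies 19 mm behind it (ctrl.hold_point_z is the distance from the TCP to the grasp point, in mm); z points along the fingers, y is the line along which they close (so a half turn about z gives the same grasp; the last joint's range is limited). The gripper opens to 92 mm and grips with 3 to 60 N. Pads are 20 mm wide; open, the fingers measure 128 mm over their backs; the gripper's body (75 mm by 189 mm) begins 69 mm behind the grasp point.
Start: joints at [-0.21, 0.158, 1.597, -0, 1.386, -0.21], TCP at [574.984, -0.018, 214.601] pointing down, gripper open.
Joint ranges: [-2.91, 2.91], [-0.94, 2.29], [0.18, 2.7], [-1.29, 4.43], [0.17, 2.64], [-3, 3]. Speed limits (rad/s): [2.57, 2.57, 3.14, 3.14, 3.14, 3.14].

### API

Orientations are given as a unit quaternion [w, x, y, z].
In Python, from bench import ctrl gives the robot as it stands.
- The arm moves only by the tool apply_moves, never from a script. Its argument "targets" is a list of rows, each an object of numbers: "x", "y", "z": the shift along the tool's x, y, z in cm; "wx", "wy", "wz": the turn, a rotation vector about the tool's x, y, z in rad. In form: [{"x": .., "y": .., "z": .., "wx": .., "wy": .., "wz": ..}, ...]. A call has 1 to 8 rows; each row is the pose to reach, as a shift and turn from the pose commanded when the call began, along the tool's axes at that moment; what a row does not reach only later rows make up. A row lasts 1/8 s, in which the tool goes at most 62.5 mm and 10.7 degrees, less where a joint would pass 70% of its speed; a pose out of reach is approached as far as the arm can. A call with a gripper value outside its range is refused whole. "claw" is the opening in per cent of the stroke, from 0 (shut) to 100 (fully open), set as the call begins (left out, the last holds). The fingers move at their own pace and stop on an object; the grip force is fixed at half the most. Time passes only in rows, so rows that repeat a pose let the fingers close. It gives the time, the measured TCP pose, the force, the opening and the grip force at its end, in the units of the state.
- ctrl.get_state(): the state, without advancing time (a new reading comes with each control period).
- ctrl.grab_frame(name): name is "scene" or "side" or "wrist"; returns the picture (400x640x3 uint8, red, green, blue); there is no depth.
- ctrl.camera_info(name): a dict with "K" (3x3 intrinsics, pixels), "world_to_cam" (4x4, takes a point from world to camera coordinates); the wrist camera has in their place "tool_from_camera" (4x4, takes a point from camera to tool coordinates, whose origin is the TCP and whose axes are the flange's). Camera axes: x right, y up, looking along -z (the intrinsics and any distortion apply to the point x, -y, -z); pixel columns grow to the right and rows downward; lengths in mm; the calibration is good to about 2 mm. A picture is of the moment at which its call begins: read the wrist's pose just before it. camera_info takes no time and is no camera call.
- ctrl.sign_off(): hands the job in; it is judged then, once.
The state is a dict: "clock": time; "qpos": joint angles; "qd": joint speeds; "joint_efforts": joint torques, N m; "tcp_pos": TCP position; "tool_rot": TCP orientation; "force": force on the tool from outside, world axes, zero at the start; "ft_torque": the same for the moment, N m; "finger_gap": finger opening in mm; "grasp_force": force on a finger pad.
Only numpy, scipy, OpenCV 4.12 (cv2) and the standard library are available. Lean on these libraries where they do the work, as an engineer would, in place of code of your own. Each camera call takes 0.05 s, during which the arm holds its last target. There are 200 camera calls.

### The job

The mug stands under the spout and a fresh capsule is in the machine: push the raised lever on its top down with the fingertips until it clicks shut, then lightly press the large-cup key (the bigger of the two keys with a cup on them) all the way in and let go of it. Nothing is to be picked up; leave the small-cup key, the power key, the mug and the things around the machine alone.

Things in the scene. Friction and masses are not known exactly. Their poses are not given: they have to be found in the camera images.
- machine: capsule coffee machine, white shell, fixed to the table, 120 wide x 330 deep x 215 mm high; origin at the middle of its footprint on the table, x towards its rear (black-lidded water tank), -x towards its round nose with the spout, y to its left seen from the nose, z up. A flat black key panel (top 215 mm above the table) lies behind the lever's hinge, from x = 19 to 93 mm
- lever (a joint): broad steel lever on the machine's head, 50 mm wide, 10 mm thick, 130 mm from hinge to rounded end; angle in rad, 0 = shut (flat along the head towards the nose), growing as it rises, at most 1.2. Starts at 0.6 to 0.95 and stays where it stands when raised; from under about 0.35 a light spring lifts it when let go, unless a hook under its end has clicked under the catch in the nose, in the last 0.1 rad
- lever_pad (a point): the place to push: on the upper face of the lever's rounded end, 105 mm from the hinge line and 7.5 mm above it when shut (228 mm above the table then); z is the outward normal of the lever's upper face, x points along the lever to its hinge. It takes about 2 N, and about 6 to 8 N over the catch
- lever_hinge (a point): middle of the lever's hinge line, 220 mm above the table, 10 mm from the machine's origin towards the nose; the hinge runs along the machine's y. The lever turns about it in the machine's x-z plane
- key_large (a joint): large-cup key: bigger of the two round aluminium keys with a cup pictogram, 27 mm across; travel in m, 0 = out, 0.005 = fully pressed (straight down); spring 0.7 N at the start to 4.2 N at the stop, comes back by itself
- key_large_top (a point): centre of the top face of the large-cup key, 222 mm above the table when out. It and the small-cup key lie side by side, 62 mm apart across the machine, 48 mm behind the machine's origin; which one is on the left varies
- key_large_base: bezel of the large-cup key with its cap, origin 7 mm under the cap's top
- key_small (a joint): small-cup key: smaller round key with a cup pictogram, 16 mm across; same travel and spring
- key_small_top (a point): centre of the top face of the small-cup key
- key_power (a joint): power key: plain round key, 11 mm across, on the panel's middle line near the tank; same travel and spring
- key_power_top (a point): centre of the top face of the power key, 82 mm behind the machine's origin
- mug: empty blue mug, 80 mm across, 88 mm high, loose on the drip grille (18 mm above the table) under the spout; origin under its middle
- spoon: steel spoon, 188 mm long, lying on the table beside the machine; origin under its middle
- honey_jar: round jar of honey with a white lid, 64 mm across, 97 mm high, beside the machine; origin under its middle
- capsule_a: spare aluminium-coloured coffee capsule, 37 mm across its rim, 28 mm high, standing rim down beside the machine; origin under its middle
- capsule_b: spare copper-coloured coffee capsule, same size; origin under its middle
- mandarin: mandarin, 55 mm across, on the table; origin under its middle

How it is judged:
By the outcome, as a careful person would: the job done as asked, in the order asked, and still so for the second after the job is handed in, with the robot touching nothing.
It also fails if it takes over 43 s, if anything falls off the work surface, if the arm or the gripper's body presses on something with over 40 N, if the wrist force passes 120 N, or if a joint passes its speed limit or range.

## Working session

There is one attempt and no reset: what is moved stays moved. The work goes in short steps, Python scripts to look and compute and a tool call to move; the robot and the scene stay as the last step left them, time stands still between calls to the robot, and variables do not carry over. Pictures are saved under pics/ and viewed, at most 10 in all, crops included, and the job is handed in when it is done.

Besides the shell and the picture viewer there is one more tool, called after "Call:" as name([rows], argument=value, ...), one row to a line, values as JSON. apply_moves: Moves the arm, as the interface text tells. Its arguments: {"type":"object","properties":{"targets":{"type":"array"},"claw":{"type":"number"}},"required":["targets"]}

```bash
mkdir -p pics; cat > h.py <<'E'
import numpy as np,cv2
from bench import ctrl
def snap(n,f):
    s=ctrl.get_state(); im=ctrl.grab_frame(n); cv2.imwrite('pics/'+f,im[:,:,::-1]); return s,im
E
python3 - <<'E'
from h import *
for n in('scene','side','wrist'):
    s,im=snap(n,n+'0.png'); print(n,ctrl.camera_info(n))
a=[cv2.imread('pics/%s0.png'%n) for n in('scene','side')]
print(ctrl.get_state())
E
```

```text
scene {'K': array([[491.26905857,   0.        , 321.17668945],
       [  0.        , 491.26905857, 215.21879212],
       [  0.        ,   0.        ,   1.        ]]), 'world_to_cam': array([[ 9.26638478e-01, -3.75893009e-01, -6.75105803e-03,
        -5.34750555e+02],
       [ 3.27357840e-01,  7.97900711e-01,  5.06153434e-01,
        -2.81402438e+02],
       [-1.84872864e-01, -4.71231260e-01,  8.62417024e-01,
        -1.42426695e+03],
       [ 0.00000000e+00,  0.00000000e+00,  0.00000000e+00,
         1.00000000e+00]])}
side {'K': array([[439.97004679,   0.        , 323.83329651],
       [  0.        , 439.97004679, 202.03259066],
       [  0.        ,   0.        ,   1.        ]]), 'world_to_cam': array([[-9.38785090e-01, -3.44463978e-01,  5.20797149e-03,
         5.57846974e+02],
       [ 2.01091768e-01, -5.35645664e-01,  8.20149878e-01,
        -2.22215952e+02],
       [-2.79722463e-01,  7.70991757e-01,  5.72125033e-01,
        -9.73137527e+02],
       [ 0.00000000e+00,  0.00000000e+00,  0.00000000e+00,
         1.00000000e+00]])}
wrist {'K': array([[301.74030337,   0.        , 323
[... 482 characters left out ...]
ock': 0.15, 'qpos': array([-2.10055412e-01,  1.58906585e-01,  1.59788149e+00,  1.14863335e-05,
        1.38621679e+00, -2.10124355e-01]), 'qd': array([ 0.0002427 , -0.00210612, -0.00301693,  0.00135884, -0.00095349,
        0.00025799]), 'joint_efforts': array([ 3.99315013e-04, -3.85916662e+01, -3.22434962e+01,  7.02334754e-02,
        3.51220253e-02, -9.48688057e-05]), 'tcp_pos': array([5.74536792e+02, 1.06969587e-01, 2.13874604e+02]), 'tool_rot': array([-5.95512327e-04,  7.07082978e-01,  7.07130231e-01, -3.79451927e-04]), 'force': array([-0.02333357, -0.24903555,  0.08658038]), 'ft_torque': array([ 0.00711865, -0.0154142 ,  0.02362147]), 'grasp_force': 0.0, 'finger_gap': 91.71313911340695}
```

View pics/scene0.png

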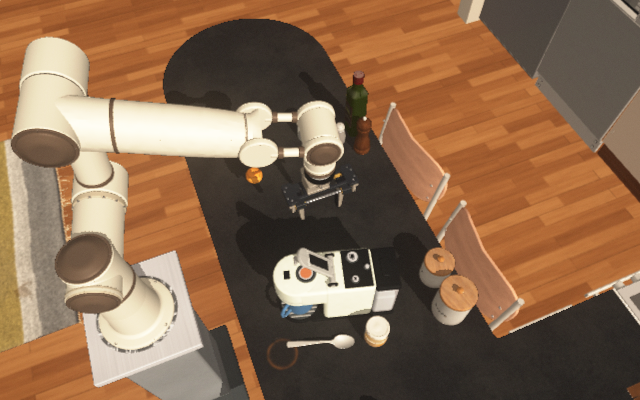

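View pics/side0.png

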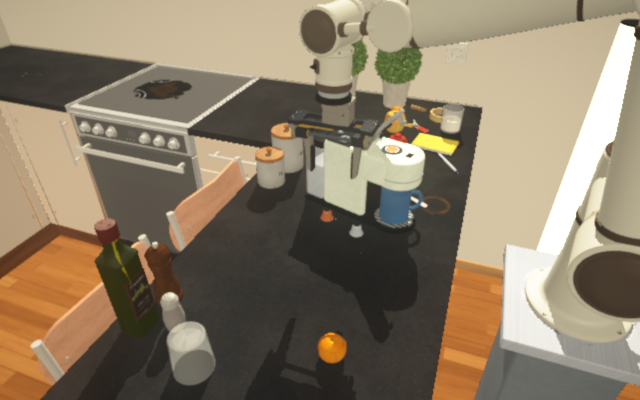

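The scene view shows the machine at cols 275–400, rows 245–320, with its nose to the left, the lever at about (318,265), the keys at about (352,257) and the tank on the right. In the side view the gripper hides the top. I'll enlarge a scene crop.

```bash
python3 - <<'E'
import cv2
a=cv2.imread('pics/scene0.png')[235:325,265:405]
cv2.imwrite('pics/c1.png',cv2.resize(a,None,fx=5.7,fy=5.7,interpolation=cv2.INTER_CUBIC))
E
```

```text
(no output)
```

View pics/c1.png

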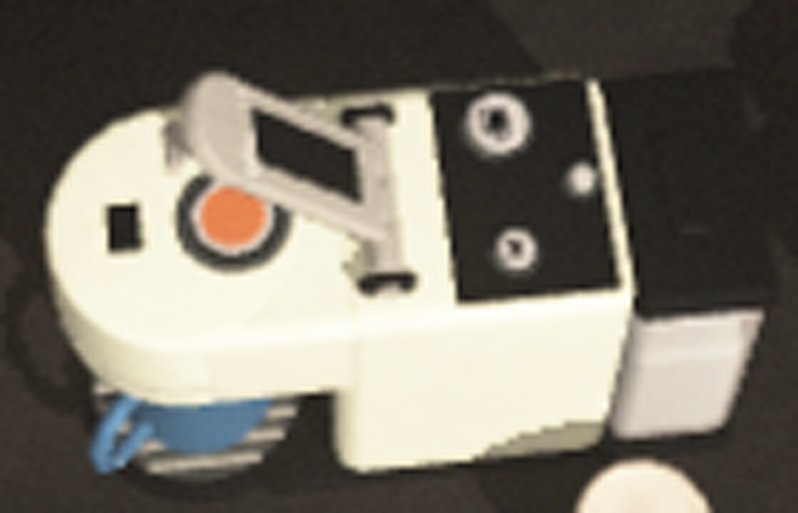

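View pics/wrist0.png

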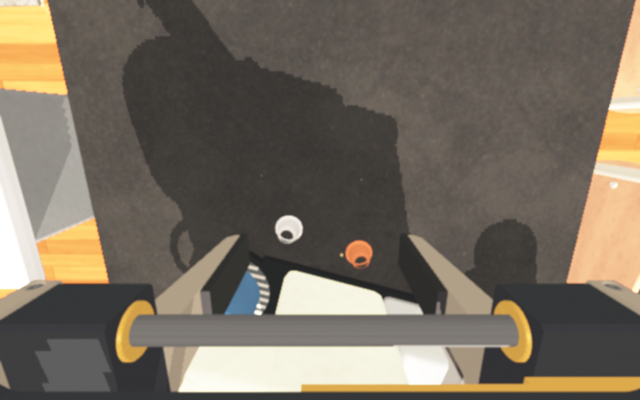

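The crop shows the large key at (498,122), the small key at (515,248), the power key at (582,178) and the hinge bar ends at about (368,115) and (388,283). The lever's raised end is at about (205,90). The wrist view shows only the capsules and part of the shell. Next I fit the machine pose.

```bash
cat >> h.py <<'E'
def proj(P,n='scene'):
    c=ctrl.camera_info(n);P=np.atleast_2d(P);q=P@c['world_to_cam'][:3,:3].T+c['world_to_cam'][:3,3]
    q=q*[1,-1,-1];q=q@c['K'].T;return q[:,:2]/q[:,2:]
def mw(p,L):
    L=np.atleast_2d(L).astype(float);c,s=np.cos(p[2]),np.sin(p[2])
    return L@np.array([[c,-s,0],[s,c,0],[0,0,1]]).T+[p[0],p[1],0]
def lev(a,r,y=0,h=7.5): return [-10-r*np.cos(a)+h*np.sin(a)*1,y,220+r*np.sin(a)+h*np.cos(a)]
E
python3 - <<'E'
from h import *
from scipy.optimize import least_squares
L=[[48,31,222],[48,-31,222],[82,0,222],[19,60,215],[19,-60,215]]
px=np.array([[498,122],[515,248],[582,178],[432,92],[457,302]])/5.7+[265,235]-.4
hp=np.array([[378,200]])/5.7+[265,235]-.4
px=np.vstack([px[:3],hp]);L=L[:3]+[[-10,0,224]]
f=lambda p:(proj(mw(p,L))-px).ravel()
r=least_squares(f,[600,-200,-.4],x_scale=[10,10,.1]);print(r.x,f(r.x).round(2))
cr=lambda P:((proj(mw(r.x,P))+.4-[265,235])*5.7).round()
print('fwd',cr([[-10,31,222],[-10,-31,222]]))
for a in(.5,.6,.7,.8,.9,1):print(a,cr([lev(a,130),lev(a,105,25),lev(a,105,-25),lev(a,130,0,-2)]).tolist())
print(mw(r.x,[[48,31,222],[-115,0,228],[-165,0,0],[165,0,0]]))
print(cr([[-175,0,215],[165,60,215],[19,60,215],[19,-60,215]]))
E
```

```text
[ 5.41978334e+02 -1.82229839e+02 -2.70996911e-01] [-0.27  0.21  0.34  0.28 -0.02 -0.1  -0.06 -0.4 ]
fwd [[369. 137.]
 [386. 264.]]
0.5 [[120.0, 163.0], [168.0, 116.0], [178.0, 223.0], [110.0, 172.0]]
0.6 [[136.0, 150.0], [181.0, 106.0], [192.0, 213.0], [124.0, 159.0]]
0.7 [[154.0, 138.0], [196.0, 96.0], [207.0, 203.0], [141.0, 147.0]]
0.8 [[176.0, 126.0], [214.0, 87.0], [225.0, 194.0], [160.0, 135.0]]
0.9 [[200.0, 115.0], [233.0, 78.0], [245.0, 186.0], [182.0, 123.0]]
1 [[226.0, 105.0], [254.0, 70.0], [266.0, 178.0], [207.0, 112.0]]
[[ 596.52500594 -165.21042019  222.        ]
 [ 431.17531578 -151.44524804  228.        ]
 [ 383.00009028 -138.06064315    0.        ]
 [ 700.95657857 -226.39903546    0.        ]]
[[  9. 246.]
 [738.  46.]
 [424.  80.]
 [460. 324.]]
```

Call:
apply_moves([
  {"z": -6},
  {"z": -12,"wz": -0.18},
  {"z": -15.6,"x": -2,"wz": -0.36},
  {"z": -15.6,"x": -7,"wz": -0.54},
  {"z": -15.6,"x": -12,"wz": -0.72,"y": -0.4},
  {"z": -15.6,"x": -16,"wz": -0.9,"y": -0.4},
  {"z": -15.6,"x": -19,"wz": -1.08,"y": -0.4},
  {"z": -15.6,"x": -19,"wz": -1.26,"y": -0.4},
], claw=0)

```text
invalid input
```

Call:
apply_moves([
  {"wz": -0.04},
  {"wz": -0.04},
  {"wz": -0.04},
])

```text
invalid input
```

```bash
python3 - <<'E'
from h import *
s,im=snap('wrist','w1.png');np.save('w1.npy',np.r_[s['tcp_pos'],s['tool_rot']]);print(s['tcp_pos'],s['tool_rot'],s['finger_gap'],s['clock'],s['qpos'])
cv2.imwrite('pics/w1b.png',cv2.resize(im[:,:,::-1],(800,500),interpolation=cv2.INTER_CUBIC))
E
```

```text
[5.74536792e+02 1.06969587e-01 2.13874604e+02] [-5.95512327e-04  7.07082978e-01  7.07130231e-01 -3.79451927e-04] 91.71313911340695 0.15 [-2.10055412e-01  1.58906585e-01  1.59788149e+00  1.14863335e-05
  1.38621679e+00 -2.10124355e-01]
```

View pics/w1b.png

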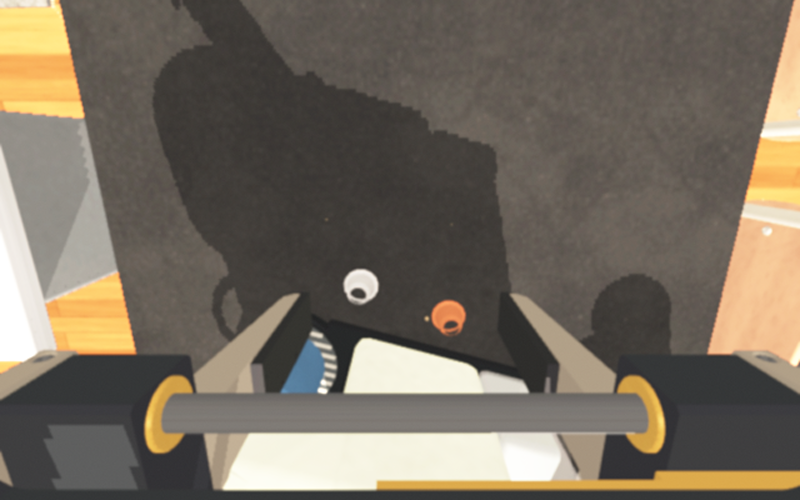

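The moves were refused as invalid and nothing moved, so the picture is the same as before. All six numbers are probably needed in each row.

Call:
apply_moves([
  {"x": 0,"y": 0,"z": -6,"wx": 0,"wy": 0,"wz": 0},
  {"x": 0,"y": 0,"z": -12,"wx": 0,"wy": 0,"wz": -0.18},
  {"x": -2,"y": 0,"z": -15.6,"wx": 0,"wy": 0,"wz": -0.36},
  {"x": -7,"y": 0,"z": -15.6,"wx": 0,"wy": 0,"wz": -0.54},
  {"x": -12,"y": -0.4,"z": -15.6,"wx": 0,"wy": 0,"wz": -0.72},
  {"x": -16,"y": -0.4,"z": -15.6,"wx": 0,"wy": 0,"wz": -0.9},
  {"x": -19,"y": -0.4,"z": -15.6,"wx": 0,"wy": 0,"wz": -1.08},
  {"x": -19,"y": -0.4,"z": -15.6,"wx": 0,"wy": 0,"wz": -1.26},
], claw=0)

```text
clock: 1.2
tcp_pos: [570.5, -192.3, 369.7]
tool_rot: [-0.001, 0.153, 0.988, 0.0]
force: [-0.4, 0.2, -0.1]
finger_gap: 14.2
grasp_force: 0.0
```

Call:
apply_moves([
  {"x": 0,"y": 0,"z": 0,"wx": 0,"wy": 0,"wz": -0.04},
  {"x": 0,"y": 0,"z": 0,"wx": 0,"wy": 0,"wz": -0.04},
  {"x": 0,"y": 0,"z": 0,"wx": 0,"wy": 0,"wz": -0.04},
])

```text
clock: 1.58
tcp_pos: [571.0, -189.9, 370.4]
tool_rot: [-0.0, 0.135, 0.991, 0.0]
force: [-0.3, -0.6, -1.0]
finger_gap: 0.3
grasp_force: 0.0
```

```bash
python3 - <<'E'
from h import *
s,im=snap('wrist','w2.png');np.save('w2.npy',np.r_[s['tcp_pos'],s['tool_rot']]);print(s['tcp_pos'],s['tool_rot'],s['finger_gap'],s['clock'],s['qpos'])
cv2.imwrite('pics/w2b.png',cv2.resize(im[:,:,::-1],(800,500),interpolation=cv2.INTER_CUBIC))
E
```

```text
[ 570.9739582  -189.86981638  370.44891917] [-1.14643402e-04  1.35252638e-01  9.90811136e-01  6.14342186e-05] 0.26233650766861966 1.575 [-5.21654796e-01  1.78934640e-01  1.27144200e+00  2.77099180e-05
  1.69147469e+00 -1.82111091e+00]
```

View pics/w2b.png

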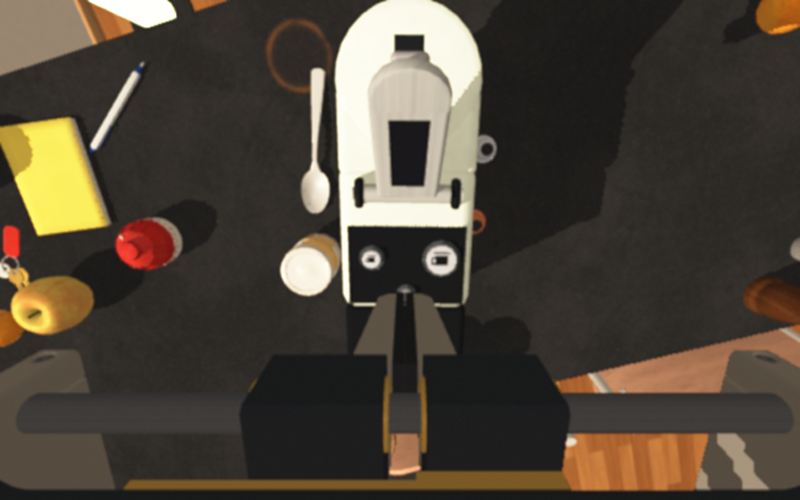

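The wrist view shows the small key at (371,258), the large key at (441,259), the hinge at about (407,190) and the lever's rounded end near (409,60). It is 370–453 wide at row 95. The power key is at (405,292).

```bash
cat >> h.py <<'E'
from scipy.spatial.transform import Rotation as Ro
def projw(P,st):
    c=ctrl.camera_info('wrist');T=c['tool_from_camera'];R=Ro.from_quat(st[[4,5,6,3]]).as_matrix()
    q=(np.atleast_2d(P)-st[:3])@R; q=(q-T[:3,3])@T[:3,:3]; q=q*[1,-1,-1]@c['K'].T; return q[:,:2]/q[:,2:]
E
python3 - <<'E'
from h import *
from scipy.optimize import least_squares
st=np.load('w2.npy')
L=[[48,31,222],[48,-31,222],[-10,31,224],[-10,-31,224]]
px=np.array([[441,259],[371,258],[456,193],[359,192]])/1.25
f=lambda p:(projw(mw(p,L[:2]),st)-px[:2]).ravel()
r=least_squares(f,[542,-182,-.27],x_scale=[10,10,.1]);p=r.x;print(p,f(p).round(2))
cr=lambda P:(projw(mw(p,P),st)*1.25).round().tolist()
print(cr(L),cr([[82,0,222],[-10,0,220],[19,0,215],[93,0,215]]))
for a in(.6,.7,.8,.9,1):print(a,cr([lev(a,130),lev(a,130,0,-2.5),lev(a,105,25),lev(a,105,-25)]))
print('key',mw(p,[[48,31,222]]))
np.save('p.npy',p)
E
```

```text
[ 5.42704750e+02 -1.80502811e+02 -2.87069097e-01] [ 0.11  0.   -0.11  0.  ]
[[441.0, 259.0], [371.0, 258.0], [444.0, 193.0], [370.0, 192.0]] [[405.0, 294.0], [407.0, 192.0], [407.0, 225.0], [405.0, 303.0]]
0.6 [[411.0, 25.0], [411.0, 19.0], [451.0, 70.0], [370.0, 69.0]]
0.7 [[411.0, 37.0], [411.0, 28.0], [452.0, 80.0], [369.0, 79.0]]
0.8 [[411.0, 52.0], [411.0, 40.0], [452.0, 93.0], [368.0, 91.0]]
0.9 [[411.0, 70.0], [411.0, 56.0], [453.0, 107.0], [367.0, 105.0]]
1 [[411.0, 91.0], [411.0, 75.0], [453.0, 122.0], [366.0, 121.0]]
key [[ 597.51790452 -164.36223684  222.        ]]
```

The fit agrees in both cameras: hinge, power key and panel edges land within 2 px. The lever is at about 0.85 rad, pad top at about 304 mm. Moving over the lever end.

Call:
apply_moves([
  {"x": 5,"y": 0,"z": 0,"wx": 0,"wy": 0,"wz": 0},
  {"x": 9.8,"y": 0,"z": 2,"wx": 0,"wy": 0,"wz": 0},
  {"x": 9.8,"y": 0,"z": 4.5,"wx": 0,"wy": 0,"wz": 0},
  {"x": 9.8,"y": 0,"z": 6,"wx": 0,"wy": 0,"wz": 0},
  {"x": 9.8,"y": 0,"z": 7,"wx": 0,"wy": 0,"wz": 0},
  {"x": 10.5,"y": 0,"z": 7.8,"wx": 0,"wy": 0,"wz": 0},
  {"x": 11.2,"y": 0,"z": 8.5,"wx": 0,"wy": 0,"wz": 0},
])

```text
clock: 2.5
tcp_pos: [463.2, -160.2, 285.6]
tool_rot: [0.0, 0.135, 0.991, -0.0]
force: [0.5, -0.4, 0.5]
finger_gap: 0.4
grasp_force: 0.4
```

Call:
apply_moves([
  {"x": 0.6,"y": 0,"z": 0.9,"wx": 0,"wy": 0,"wz": 0},
  {"x": 1.2,"y": 0,"z": 1.75,"wx": 0,"wy": 0,"wz": 0},
  {"x": 1.6,"y": 0,"z": 2.7,"wx": 0,"wy": 0,"wz": 0},
  {"x": 2.0,"y": 0,"z": 3.7,"wx": 0,"wy": 0,"wz": 0},
  {"x": 2.6,"y": 0,"z": 4.7,"wx": 0,"wy": 0,"wz": 0},
])

```text
clock: 3.12
tcp_pos: [437.9, -153.1, 238.0]
tool_rot: [0.0, 0.135, 0.991, -0.0]
force: [1.2, -0.5, 2.1]
finger_gap: 0.7
grasp_force: 0.8
```

Call:
apply_moves([
  {"x": 0.3,"y": 0,"z": 0.3,"wx": 0,"wy": 0,"wz": 0},
  {"x": 0.6,"y": 0,"z": 0.6,"wx": 0,"wy": 0,"wz": 0},
  {"x": 0.6,"y": 0,"z": 0.8,"wx": 0,"wy": 0,"wz": 0},
  {"x": 0.6,"y": 0,"z": 0.9,"wx": 0,"wy": 0,"wz": 0},
  {"x": 0.6,"y": 0,"z": 1.0,"wx": 0,"wy": 0,"wz": 0},
])

```text
clock: 3.75
tcp_pos: [431.8, -151.4, 228.2]
tool_rot: [-0.001, 0.135, 0.991, 0.0]
force: [0.2, -0.1, 5.0]
finger_gap: 0.3
grasp_force: 2.9
```

Call:
apply_moves([
  {"x": 0,"y": 0,"z": 0.1,"wx": 0,"wy": 0,"wz": 0},
  {"x": 0,"y": 0,"z": 0.1,"wx": 0,"wy": 0,"wz": 0},
  {"x": 0,"y": 0,"z": 0.2,"wx": 0,"wy": 0,"wz": 0},
  {"x": 0,"y": 0,"z": 0.2,"wx": 0,"wy": 0,"wz": 0},
])

```text
clock: 4.25
tcp_pos: [431.9, -151.5, 227.9]
tool_rot: [-0.0, 0.135, 0.991, -0.0]
force: [-4.2, 0.9, 10.8]
finger_gap: -0.1
grasp_force: 5.6
```

Call:
apply_moves([
  {"x": 0,"y": 0,"z": -2,"wx": 0,"wy": 0,"wz": 0},
  {"x": 0,"y": 0,"z": -6,"wx": 0,"wy": 0,"wz": 0},
  {"x": -4,"y": 0,"z": -9,"wx": 0,"wy": 0,"wz": 0},
  {"x": -9,"y": 0,"z": -12,"wx": 0,"wy": 0,"wz": 0},
  {"x": -13,"y": 0,"z": -12,"wx": 0,"wy": 0,"wz": 0},
  {"x": -15,"y": 0,"z": -12,"wx": 0,"wy": 0,"wz": 0},
  {"x": -15,"y": 0,"z": -12,"wx": 0,"wy": 0,"wz": 0},
])

```text
clock: 5.12
tcp_pos: [576.7, -191.5, 344.5]
tool_rot: [-0.002, 0.135, 0.991, 0.001]
force: [-0.2, -1.0, -0.0]
finger_gap: 0.3
grasp_force: 0.0
```

```bash
python3 - <<'E'
from h import *
s,im=snap('wrist','w3.png');st=np.r_[s['tcp_pos'],s['tool_rot']];np.save('w3.npy',st);print(st,s['force'],s['clock'])
cv2.imwrite('pics/w3b.png',cv2.resize(im[:,:,::-1],(800,500),interpolation=cv2.INTER_CUBIC))
p=np.load('p.npy')
for a in(0,.1,.3):print(a,(projw(mw(p,[lev(a,130),lev(a,105,25),lev(a,105,-25)]),st)*1.25).round().tolist())
print((projw(mw(p,[[48,31,222],[48,-31,222]]),st)*1.25).round(1).tolist())
E
```

```text
[ 5.76699693e+02 -1.91498480e+02  3.44507734e+02 -1.95508020e-03
  1.34839288e-01  9.90865304e-01  7.01897608e-04] [-0.19596942 -0.95720555 -0.01469673] 5.125
0 [[411.0, -8.0], [447.0, 35.0], [374.0, 34.0]]
0.1 [[411.0, -14.0], [449.0, 32.0], [372.0, 31.0]]
0.3 [[412.0, -19.0], [452.0, 33.0], [370.0, 31.0]]
[[444.2, 261.6], [367.9, 260.5]]
```

View pics/w3b.png

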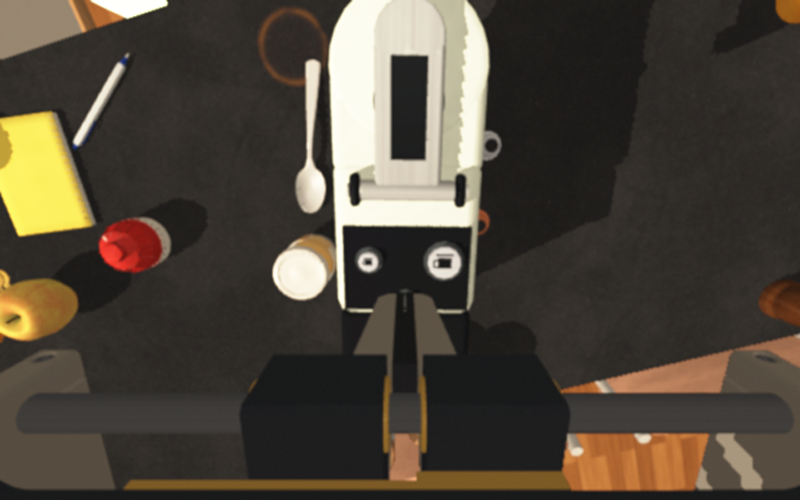

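The lever now lies flat: edges at 374–446 at row 34 match angle 0. The large key at (444,261) matches the prediction. I'll confirm the latch in the scene view and work out the shift.

```bash
python3 - <<'E'
from h import *
s,im=snap('scene','s2.png');p=np.load('p.npy')
cr=lambda P:((proj(mw(p,P))+.4-[265,235])*5.7).round().tolist()
for a in(0,.1,.2,.35):print(a,cr([lev(a,130),lev(a,105,25),lev(a,105,-25)]))
cv2.imwrite('pics/c2.png',cv2.resize(im[235:325,265:405,::-1],None,fx=5.7,fy=5.7,interpolation=cv2.INTER_CUBIC))
R=Ro.from_quat(s['tool_rot'][[1,2,3,0]]).as_matrix();print(s['tcp_pos'],(np.array([597.3,-164.5,232])-s['tcp_pos'])@R/10)
E
```

```text
0 [[85.0, 218.0], [138.0, 161.0], [145.0, 265.0]]
0.1 [[86.0, 205.0], [139.0, 151.0], [147.0, 255.0]]
0.2 [[90.0, 193.0], [143.0, 140.0], [151.0, 245.0]]
0.35 [[101.0, 174.0], [153.0, 125.0], [161.0, 230.0]]
[ 576.16706868 -191.3470568   345.13308496] [-1.35671098  3.14481061 11.31079587]
```

View pics/c2.png

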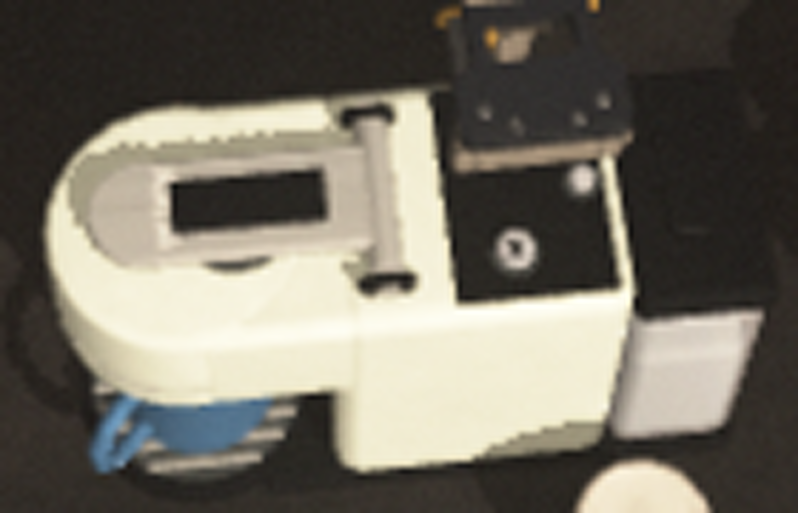

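The lever is shut and latched: its end is at (90,215) and its lower edge at row 265, as predicted for 0 rad. Now the key.

Call:
apply_moves([
  {"x": -1.35,"y": 3.15,"z": 2,"wx": 0,"wy": 0,"wz": 0},
  {"x": -1.35,"y": 3.15,"z": 6,"wx": 0,"wy": 0,"wz": 0},
  {"x": -1.35,"y": 3.15,"z": 9.5,"wx": 0,"wy": 0,"wz": 0},
  {"x": -1.35,"y": 3.15,"z": 11.3,"wx": 0,"wy": 0,"wz": 0},
  {"x": -1.35,"y": 3.15,"z": 11.3,"wx": 0,"wy": 0,"wz": 0},
  {"x": -1.35,"y": 3.15,"z": 11.3,"wx": 0,"wy": 0,"wz": 0},
])

```text
clock: 5.98
tcp_pos: [598.8, -165.4, 235.6]
tool_rot: [0.001, 0.135, 0.991, -0.0]
force: [0.1, 0.4, 0.3]
finger_gap: 0.2
grasp_force: 0.0
```

Call:
apply_moves([
  {"x": 0.15,"y": 0.05,"z": 0.6,"wx": 0,"wy": 0,"wz": 0},
  {"x": 0.15,"y": 0.05,"z": 1.2,"wx": 0,"wy": 0,"wz": 0},
  {"x": 0.15,"y": 0.05,"z": 1.4,"wx": 0,"wy": 0,"wz": 0},
  {"x": 0.15,"y": 0.05,"z": 1.6,"wx": 0,"wy": 0,"wz": 0},
  {"x": 0.15,"y": 0.05,"z": 1.7,"wx": 0,"wy": 0,"wz": 0},
  {"x": 0.15,"y": 0.05,"z": 1.7,"wx": 0,"wy": 0,"wz": 0},
])

```text
clock: 6.72
tcp_pos: [597.0, -164.0, 217.2]
tool_rot: [0.0, 0.135, 0.991, -0.0]
force: [-2.0, 0.8, 4.7]
finger_gap: 0.4
grasp_force: 2.3
```

Call:
apply_moves([
  {"x": 0,"y": 0,"z": 0.05,"wx": 0,"wy": 0,"wz": 0},
  {"x": 0,"y": 0,"z": 0.1,"wx": 0,"wy": 0,"wz": 0},
  {"x": 0,"y": 0,"z": 0.1,"wx": 0,"wy": 0,"wz": 0},
])

```text
clock: 7.1
tcp_pos: [597.0, -164.0, 217.0]
tool_rot: [0.0, 0.135, 0.991, -0.0]
force: [-2.8, 1.9, 8.3]
finger_gap: 0.1
grasp_force: 4.3
```

The TCP has stopped at 217.0 mm and the force rose to 8.3 N, so the key is at its stop. Releasing and lifting clear.

Call:
apply_moves([
  {"x": 0,"y": 0,"z": -0.5,"wx": 0,"wy": 0,"wz": 0},
  {"x": 0,"y": 0,"z": -1.5,"wx": 0,"wy": 0,"wz": 0},
  {"x": 0,"y": 0,"z": -5,"wx": 0,"wy": 0,"wz": 0},
  {"x": 0,"y": 0,"z": -10,"wx": 0,"wy": 0,"wz": 0},
  {"x": 0,"y": 0,"z": -12,"wx": 0,"wy": 0,"wz": 0},
  {"x": 0,"y": 0,"z": -12,"wx": 0,"wy": 0,"wz": 0},
  {"x": 0,"y": 0,"z": -12,"wx": 0,"wy": 0,"wz": 0},
])

```text
clock: 7.98
tcp_pos: [596.4, -163.8, 333.8]
tool_rot: [-0.001, 0.135, 0.991, 0.0]
force: [-0.0, 0.2, 0.4]
finger_gap: 0.3
grasp_force: 0.0
```

```bash
python3 - <<'E'
from h import *
s,im=snap('scene','s3.png');print(s['force'],s['tcp_pos'])
cv2.imwrite('pics/c3.png',cv2.resize(im[235:325,265:405,::-1],None,fx=5.7,fy=5.7,interpolation=cv2.INTER_CUBIC))
a=cv2.imread('pics/s2.png')[240:315,270:340].astype(int);b=im[240:315,270:340,::-1].astype(int)
print('lever/mug area mean diff',abs(a-b).mean())
E
```

```text
[-2.00322133e-04  2.23835419e-01  3.90565885e-01] [ 596.39513701 -163.77272602  333.75709712]
lever/mug area mean diff 1.2286349206349205
```

View pics/c3.png

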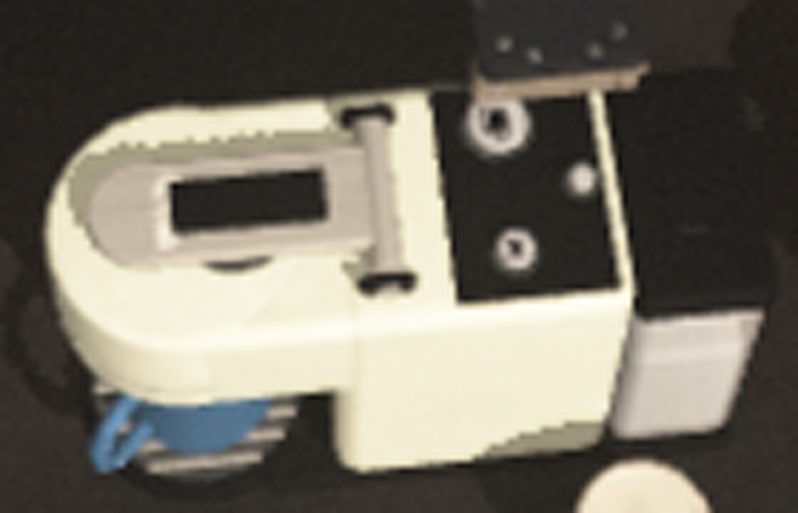

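The lever is still shut, the large key is back out at (498,122), the mug hasn't moved, and the gripper is clear.

```bash
python3 -c "
from bench import ctrl
print(ctrl.sign_off())"
```

```text
the job is handed in; nothing more can be done
None
```

The lever is shut and latched; after that the large-cup key was pressed to its stop (about 8 N) and let go, nothing else was touched, and the job was handed in at about 8 s on the robot's clock.

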